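# Put the beeswax away and shut the sliding-lid box

### The job

Put the yellow-brown cake of beeswax into the open part of the long wooden box, then slide the box's lid fully shut. Leave the white jar lid where it is.

Things in the scene. Friction and masses are not known exactly. Their poses are not given: they have to be found in the camera images.
- wood_box: Long brown wooden box, 85 x 220 x 78 mm, 1.3 kg, loose. Origin: centre of underside; y along its length, z up. Inside: floor at z = 7 mm, walls 8 mm thick, so the hollow is x = -34 to 34, y = -102 to 102 mm. Walls are 78 mm high, but the -y end wall only 66 mm: the lid slides out over it. At the start the mouth is open at the +y end.
- wood_box_lid (a joint): Sliding lid in grooves of the box: 0 m = shut, its outer end flush with the box's -y end; 0.11 = out towards the box's -y; starts at 0.10 to 0.11. Slides with under 1 N, stays where left. Board 68 mm wide, z = 67 to 72 mm, from y = -110 - value (outer end, overhanging in free air) to 100 mm - value in the box frame; the mouth is from there to y = 102 mm.
- wax_cake: Round yellow-brown cake of beeswax, a flat disc of 45 mm diameter and 18 mm height, 20 to 45 g, lying on the table. Origin: centre of its underside; z up.
- white_lid: White ribbed jar lid, a disc of 51 mm diameter and 16 mm height, lying on the table; not wanted, must stay. Origin: centre of its underside; z up.
Things that resemble listed ones, but are neither listed nor needed, are in the scene too. There is more than one size of the wax_cake; the one meant has the size given above.

How it is judged:
On the way, in this order (a step that is already met when the one before it is completed fails the run):
1. the beeswax is inside the box (x of wax_cake in the frame of wood_box between -0.034 and 0.034 m and y of wax_cake in the frame of wood_box between -0.102 and 0.102 m and z of wax_cake in the frame of wood_box between 0 and 0.055 m), for 0.2 s.
2. the lid is shut (value of joint wood_box_lid below 0.01 m), for 0.2 s.
At the end, for the whole second after the job is handed in: The cake of beeswax lies inside the wooden box, the lid is shut to within 10 mm, and the box stands upright (within 5 degrees) and still on the table (all of step 1 and value of joint wood_box_lid below 0.01 m and angle between wood_box's own z axis and vertical below 0.1 rad and height (world z) of wood_box above -0.01 m and linear speed of wood_box below 0.02 m/s); the robot touches nothing.
It fails at once if the white jar lid is moved more than 40 mm (distance of white_lid from where it was at the start of the episode above 0.04 m).
It fails at once if the box is tipped by more than 20 degrees (angle between wood_box's own z axis and vertical above 0.35 rad).
It also fails if it takes over 45 s, if anything falls off the work surface, if the arm or the gripper's body presses on something with over 40 N, if the wrist force passes 120 N, or if a joint passes its speed limit or range.

### The arm

A 7-joint arm with a two-finger parallel gripper is mounted at the origin on a cart in front of the work surface, level with it; the furniture and walls round the work are solid. World frame = base frame: x ahead of the robot, y to its left, z up, the work surface at z = 0. Lengths are in m, angles in rad, forces in N, time in s.
With the tool pointing down it reaches from about 0.425 to 0.925 m from the base axis. Payload 6.8 kg.
Tool frame: the origin (TCP) lies on the centre line of the jaws, within the pads' length; the fingertips stand bot.tip_reach ahead of it and the grasp point (between the pads) lies 3 mm ahead of it (bot.tip_reach is the distance from the TCP to the fingertips, in m); z points along the fingers, y is the line along which they close (so a half turn about z gives the same grasp; the last joint's range is limited). The gripper opens to 85 mm and grips with 20 to 120 N. Pads are 22 mm wide; open, the fingers measure 114 mm over their backs; the gripper's body (76 mm by 85 mm) begins 54 mm behind the grasp point. The pads swing forward as they close: fully open they stand 13 mm farther back than shut.
Start: joints at [-1.229, 0.477, 0.022, 1.555, -0.011, 1.109, -0.083], TCP at [0.293, 0.608, 0.253] pointing down, gripper open.
Joint ranges: [-2.96, 2.96], [-0.34, 2.1], [-1.41, 1.46], [0.24, 2.44], [-1.37, 4.51], [0.17, 1.92], [-2.96, 2.96]. Speed limits (rad/s): [2.39, 2.39, 3.14, 3.14, 3.14, 3.14, 3.14].

### API

Orientations are given as a unit quaternion [w, x, y, z].
In Python, from station import bot gives the robot as it stands.
- The arm moves only by the tool jog_arm, never from a script. Its argument "deltas" is a list of rows, each a list of 7 numbers: the shift along the world's x, y, z in m, then the turn, a rotation vector about the world's x, y, z in rad, then the opening, from 0 (shut) to 1 (fully open). In form: [[x, y, z, rx, ry, rz, grip], ...]. A call has 1 to 10 rows; each row shifts and turns the commanded pose from where the row before left it; what a row does not reach is not made up. A row lasts 1/10 s, in which the tool goes at most 50 mm and 8.59 degrees, less where a joint would pass 70% of its speed; a pose out of reach is approached as far as the arm can. A call with a gripper value outside its range is refused whole. The fingers move at their own pace and stop on an object; "newtons" is the grip in N (left out, the last holds). Time passes only in rows, so rows that do not move let the fingers close. It gives the time, the measured TCP pose, the force, the opening and the grip force at its end, in the units of the state.
- bot.get_obs(): the state, without advancing time (a new reading comes with each control period).
- bot.read_camera(name): name is "scene" or "top"; returns a dict with "img" (480x640x3 uint8, red, green, blue), "K" (3x3 intrinsics, pixels), "dist_coeffs" ([k1, k2, p1, p2, k3] as OpenCV has them; the pictures are not rectified), "eye" and "attitude" of the camera in the world. Camera axes: x right, y down, z forward; pixel columns grow to the right and rows downward; lengths in m; the calibration is good to about 2 mm. A picture is of the moment at which its call begins. There is no depth.
- bot.hand_in(): hands the job in; it is judged then, once.
The state is a dict: "t": time; "q": joint angles; "joint_vel": joint speeds; "joint_torque": joint torques, N m; "eef_pos": TCP position; "tool_rot": TCP orientation; "contact_force": force on the tool from outside, world axes, zero at the start; "torque": the same for the moment, N m; "gripper_width": opening from 0.0 (shut) to 1.0 (fully open); "grasp_force": force on a finger pad.
Only numpy, scipy, OpenCV 4.12 (cv2) and the standard library are available. Lean on these libraries where they do the work, as an engineer would, in place of code of your own. Each camera call takes 0.05 s, during which the arm holds its last target. There are 200 camera calls.

## Working session

There is one attempt and no reset: what is moved stays moved. The work goes in short steps, Python scripts to look and compute and a tool call to move; the robot and the scene stay as the last step left them, time stands still between calls to the robot, and variables do not carry over. Pictures are saved under pics/ and viewed, at most 10 in all, crops included, and the job is handed in when it is done.

Besides the shell and the picture viewer there is one more tool, called after "Call:" as name(argument=value, ...), one argument or row to a line, values as JSON. jog_arm: Moves the arm, as the interface text tells. Its arguments: {"type":"object","properties":{"deltas":{"type":"array"},"newtons":{"type":"number"}},"required":["deltas"]}

```bash
mkdir -p pics; ls
python3 - <<'E'
from station import bot
import cv2,numpy as np
o=bot.get_obs();print(o['t'],o['eef_pos'],o['tool_rot'],o['gripper_width'],bot.tip_reach)
for n in("scene","top"):
    c=bot.read_camera(n);cv2.imwrite(f"pics/{n}0.png",c["img"][:,:,::-1])
    print(n,c["K"],c["dist_coeffs"],c["eye"],c["attitude"])
E
```

```text
pics
0.0 [0.29327958 0.60734345 0.25234612] [-1.30866649e-04  2.23031741e-01  9.74810765e-01 -8.93290492e-04] 0.9992437964719981 0.022
scene [[450.83006281   0.         317.42975198]
 [  0.         450.83006281 244.30728823]
 [  0.           0.           1.        ]] [-0.08199819  0.          0.          0.          0.        ] [ 0.17570799 -0.37157822  0.63417646] [-0.38878497  0.87215465 -0.26791347  0.12812062]
top [[588.49961012   0.         323.01933954]
 [  0.         588.49961012 239.48797581]
 [  0.           0.           1.        ]] [-0.02749223  0.          0.          0.          0.        ] [0.43478822 0.14558582 1.11535404] [-0.04141422  0.70890921 -0.70368964  0.0235265 ]
```

View pics/scene0.png

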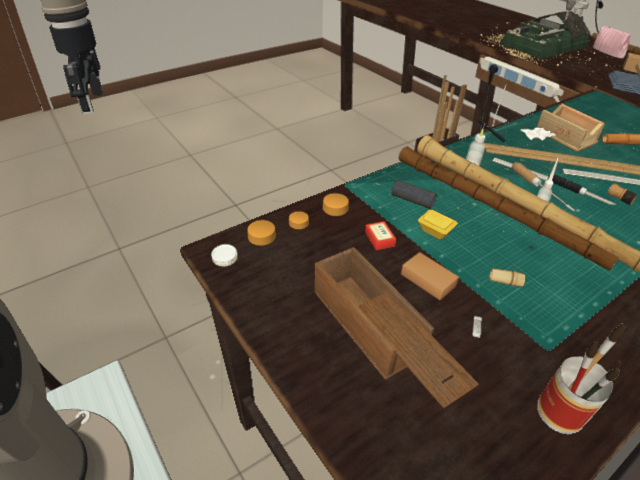

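View pics/top0.png

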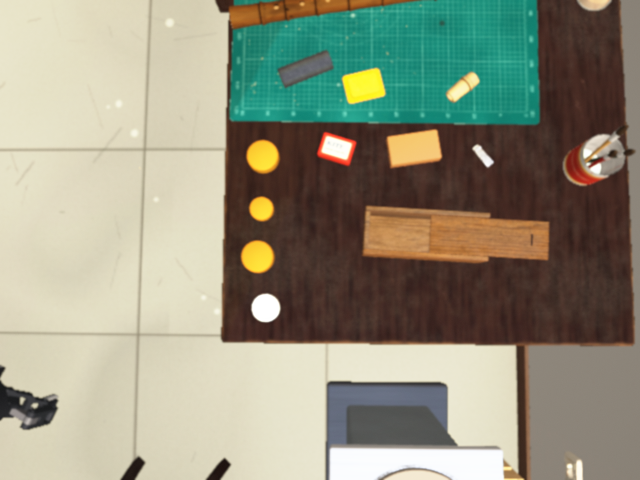

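The scene view shows three orange discs at (261,232), (299,220) and (336,204), the white lid at (225,255), and the box with its mouth at the upper left and the lid out at the lower right. In the top view the discs are at (258,257), (261,209) and (263,157), the white lid at (266,307), the box at about x 365–490 and the lid end at x≈548. The middle disc looks like the 45 mm one, so I'll measure all three.

```bash
cat > h.py <<'E'
from station import bot
import cv2,numpy as np
from scipy.spatial.transform import Rotation as R
def ray(c,px):
    p=cv2.undistortPoints(np.array(px,float).reshape(-1,1,2),np.array(c["K"]),np.array(c["dist_coeffs"]))[:,0]
    w,x,y,z=c["attitude"]
    return R.from_quat([x,y,z,w]).apply(np.c_[p,np.ones(len(p))])
def plane(c,px,h):
    d=ray(c,px);e=np.array(c["eye"]);return e+d*((h-e[2])/d[:,2])[:,None]
def tri(c1,p1,c2,p2):
    out=[]
    for a,b in zip(ray(c1,p1),ray(c2,p2)):
        e1,e2=np.array(c1["eye"]),np.array(c2["eye"])
        s=np.linalg.lstsq(np.c_[a,-b],e2-e1,rcond=None)[0]
        q1,q2=e1+a*s[0],e2+b*s[1];out.append(np.r_[(q1+q2)/2,np.linalg.norm(q1-q2)])
    return np.array(out)
def blobs(c,lo,hi,amin=80):
    m=cv2.inRange(cv2.cvtColor(c["img"],cv2.COLOR_RGB2HSV),lo,hi)
    k=cv2.findContours(m,cv2.RETR_EXTERNAL,cv2.CHAIN_APPROX_NONE)[0]
    return [x for x in k if cv2.contourArea(x)>amin]
E
python3 - <<'E'
from h import *
np.set_printoptions(precision=4,suppress=True)
T=bot.read_camera("top");S=bot.read_camera("scene")
for n,lo,hi in(("wax",(10,160,120),(24,255,255)),("white",(0,0,170),(180,60,255))):
  for cn,c in(("T",T),("S",S)):
    for k in blobs(c,lo,hi):
        (x,y),r=cv2.minEnclosingCircle(k)
        if cn=="T" and not(230<x<300 and y<330): continue
        if cn=="S" and not(200<x<360 and 180<y<280): continue
        h=.018 if n=="wax" else .016
        w=plane(c,k.reshape(-1,2),h if cn=="T" else h/2)
        cc,rr=cv2.minEnclosingCircle(w[:,:2].astype(np.float32))
        print(n,cn,(round(x),round(y)),"centre",np.round(cc,4),"diam",round(2*rr,4), "bbox",cv2.boundingRect(k), "area-diam", 2*np.sqrt(cv2.contourArea(w[:,:2].astype(np.float32))/np.pi))
cr=lambda c,a,b,w,h,f:cv2.resize(c["img"][b:b+h,a:a+w,::-1],None,fx=f,fy=f,interpolation=cv2.INTER_CUBIC)
cv2.imwrite("pics/c1.png",np.vstack([cr(T,240,135,320,195,2.4)]))
cv2.imwrite("pics/c2.png",cr(S,205,180,290,230,2.6))
E
```

```text
wax T (257, 256) centre [0.5036 0.2968] diam 0.0648 bbox (241, 240, 34, 34) area-diam 0.0622047728404409
wax T (261, 209) centre [0.5936 0.2913] diam 0.0492 bbox (249, 196, 25, 26) area-diam 0.046731189435217604
wax T (263, 156) centre [0.6944 0.2902] diam 0.0672 bbox (246, 139, 34, 35) area-diam 0.06385089797339344
wax T (244, 15) centre [0.9765 0.3318] diam 0.0659 bbox (229, 5, 31, 23) area-diam 0.05164491788941125
wax T (272, 12) centre [0.9825 0.278 ] diam 0.0537 bbox (260, 2, 25, 21) area-diam 0.04216057112440636
wax T (300, 8) centre [0.9916 0.2235] diam 0.0617 bbox (285, 0, 30, 18) area-diam 0.045066356331045006
wax S (261, 232) centre [0.5024 0.3017] diam 0.0841 bbox (247, 220, 28, 26) area-diam 0.06979505526173162
wax S (298, 219) centre [0.592  0.2932] diam 0.0608 bbox (289, 212, 20, 17) area-diam 0.051188171523956064
wax S (335, 204) centre [0.6955 0.2964] diam 0.0869 bbox (323, 193, 26, 23) area-diam 0.07169176899790579
white T (265, 307) centre [0.4079 0.2801] diam 0.0538 bbox (252, 294, 28, 28) area-diam 0.05144003678711961
white T (255, 239) centre [0.5651 0.3227] diam 1.3497 bbox (0, 0, 518, 480) area-diam 0.790431678182063
white S (224, 254) centre [0.4049 0.2819] diam 0.0639 bbox (212, 245, 25, 21) area-diam 0.05500608436918043
white S (292, 194) centre [0.637  0.3813] diam 0.2643 bbox (240, 172, 104, 47) area-diam 0.13092443636524734
```

View pics/c1.png

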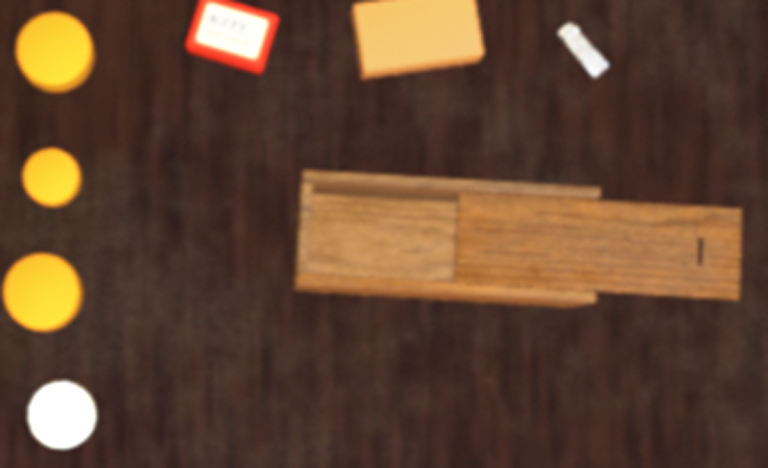

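View pics/c2.png

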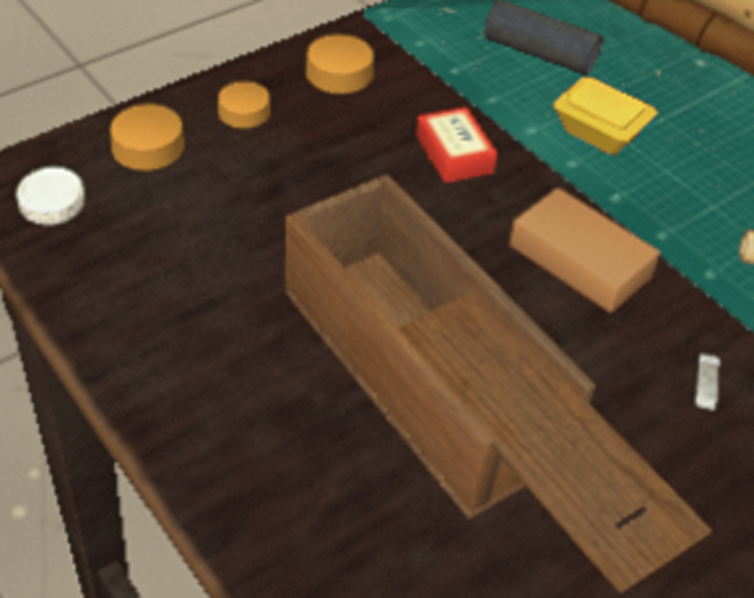

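Candidates in the top view: discs at (258,257) ≈62 mm, (261,209) ≈46 mm and (263,157) ≈64 mm. The crop confirms that the middle one at (261,209) is clearly the smallest and fits 45 mm. In the crops the mouth takes up the left part of the box, and the lid end corners are at (741,208)/(739,299) (top) and (709,530)/(622,590) (scene). Next I'll triangulate.

Run:
```python
from h import *
np.set_printoptions(precision=4,suppress=True)
T=bot.read_camera("top");S=bot.read_camera("scene")
N=["wax top","white top","rim +y+x","rim -y+x","lid out +x","lid out -x","lid in +x","handle"]
t=np.array([(51.5,176),(62,414),(303,171),(601,187),(741,208),(740,298),(458,193),(700,251)])/2.4+[240,135]
s=np.array([(244,97),(50,188),(386,178),(593,387),(709,530),(622,590),(470,296),(631,518)])/2.6+[205,180]
P=tri(T,t,S,s)
for n,p in zip(N,P):print(n,p)
a=P[2]-P[3];print("rim len",np.linalg.norm(a[:2]),"yaw from +y deg",np.degrees(np.arctan2(-a[0],a[1])),"lid w",np.linalg.norm(P[4]-P[5]))
# box pose: rim corner points on z=.078, lid on .072
r=plane(T,t[2:4],.078);l=plane(T,t[4:8],.072);print(r,l)
u=(r[0]-r[1])[:2];u/=np.linalg.norm(u);v=np.array([u[1],-u[0]]) # v = box +x
c=r[:,:2].mean(0)-v*.0425;print("u",u,"v",v,"centre",c)
for q in l:print("lid in box frame",(q[:2]-c)@v,(q[:2]-c)@u)
print(plane(S,s[2:8],[.078,.078,.072,.072,.072,.072]))
o=bot.get_obs();print(R.from_quat(np.roll(o['tool_rot'],-1)).as_matrix(),o['q'],o['t'])
```

```text
wax top [0.5939 0.291  0.0165 0.001 ]
white top [0.4074 0.2797 0.0152 0.0014]
rim +y+x [0.5902 0.0961 0.0728 0.0015]
rim -y+x [ 0.5783 -0.1231  0.0753  0.0037]
lid out +x [ 0.5643 -0.2279  0.0701  0.003 ]
lid out -x [ 0.4976 -0.2254  0.071   0.0023]
lid in +x [ 0.5739 -0.0189  0.0638  0.0057]
handle [ 0.5327 -0.1973  0.0709  0.001 ]
rim len 0.21949310823392926 yaw from +y deg -3.117862131441302 lid w 0.06669433712745289
[[ 0.5901  0.0959  0.078 ]
 [ 0.5794 -0.1236  0.078 ]] [[ 0.5651 -0.2284  0.072 ]
 [ 0.4984 -0.2259  0.072 ]
 [ 0.5751 -0.0193  0.072 ]
 [ 0.533  -0.1973  0.072 ]]
u [0.0488 0.9988] v [ 0.9988 -0.0488] centre [ 0.5423 -0.0118]
lid in box frame 0.033404608202004527 -0.21520606116275265
lid in box frame -0.03333974340296209 -0.21596443703282817
lid in box frame 0.033154873802047555 -0.005919029530270824
lid in box frame -0.0002263118532195383 -0.18573619933737598
[[ 0.5857  0.0921  0.078 ]
 [ 0.5746 -0.1233  0.078 ]
 [ 0.5615 -0.2276  0.072 ]
 [ 0.496  -0.225   0.072 ]
 [ 0.5655 -0.0227  0.072 ]
 [ 0.5316 -0.1974  0.072 ]]
[[-0.9005  0.4348 -0.0002]
 [ 0.4348  0.9005 -0.0006]
 [-0.     -0.0006 -1.    ]] [-1.2291  0.4773  0.0224  1.5558 -0.0115  1.1093 -0.0831] 0.3
```

Everything agrees: the wax top is at 16.5 mm (18 given), the rim at about 75 (78), the lid at about 71 (72), the box length 219.5 and the lid width 67. Next I move above the wax with the tool y axis along the box's length.

Call:
jog_arm(
  deltas=[
    [0.03, -0.0315, -0.012, 0, 0, 0.04, 1],
    [0.03, -0.0315, -0.012, 0, 0, 0.04, 1],
    [0.03, -0.0315, -0.012, 0, 0, 0.04, 1],
    [0.03, -0.0315, -0.012, 0, 0, 0.04, 1],
    [0.03, -0.0315, -0.012, 0, 0, 0.04, 1],
    [0.03, -0.0315, -0.012, 0, 0, 0.04, 1],
    [0.03, -0.0315, -0.012, 0, 0, 0.04, 1],
    [0.03, -0.0315, -0.012, 0, 0, 0.04, 1],
    [0.03, -0.0315, -0.012, 0, 0, 0.04, 1],
    [0.03, -0.0315, -0.012, 0, 0, 0.04, 1],
  ],
  newtons=30,
)

```text
t: 1.3
eef_pos: [0.5946, 0.2916, 0.1329]
tool_rot: [0.0, 0.024, 1.0, 0.0]
contact_force: [0.2, 0.8, -0.6]
gripper_width: 1.0
grasp_force: 0.0
```

Call:
jog_arm(
  deltas=[
    [0, 0, 0, 0, 0, 0, 1],
    [0, 0, 0, 0, 0, 0, 1],
  ],
)

```text
t: 1.5
eef_pos: [0.5942, 0.2911, 0.1327]
tool_rot: [-0.0, 0.027, 1.0, -0.0]
contact_force: [0.2, 1.1, -0.6]
gripper_width: 1.002
grasp_force: 0.0
```

Call:
jog_arm(
  deltas=[
    [0, 0, -0.03, 0, 0, 0, 1],
    [0, 0, -0.03, 0, 0, 0, 1],
    [0, 0, -0.03, 0, 0, 0, 1],
    [0, 0, -0.018, 0, 0, 0, 1],
    [0, 0, 0, 0, 0, 0, 1],
  ],
)

```text
t: 2.0
eef_pos: [0.591, 0.2934, 0.0229]
tool_rot: [-0.002, 0.024, 1.0, -0.001]
contact_force: [-0.3, 0.2, 0.2]
gripper_width: 1.001
grasp_force: 0.0
```

Call:
jog_arm(
  deltas=[
    [0, 0, 0, 0, 0, 0, 0.3],
    [0, 0, 0, 0, 0, 0, 0.3],
    [0, 0, 0, 0, 0, 0, 0.3],
    [0, 0, 0, 0, 0, 0, 0.3],
    [0, 0, 0, 0, 0, 0, 0.3],
    [0, 0, 0, 0, 0, 0, 0.3],
    [0, 0, 0, 0, 0, 0, 0.3],
    [0, 0, 0, 0, 0, 0, 0.3],
  ],
  newtons=30,
)

```text
t: 2.8
eef_pos: [0.5945, 0.2936, 0.0272]
tool_rot: [0.001, 0.025, 1.0, 0.001]
contact_force: [-2.0, -0.5, 5.5]
gripper_width: 0.51
grasp_force: 30.1
```

Call:
jog_arm(
  deltas=[
    [0, 0, 0.03, 0, 0, 0, 0.3],
    [0, 0, 0.04, 0, 0, 0, 0.3],
    [0, 0, 0.04, 0, 0, 0, 0.3],
    [0, 0, 0.03, 0, 0, 0, 0.3],
    [-0.01, -0.04, 0, 0, 0, 0, 0.3],
    [-0.01, -0.045, 0, 0, 0, 0, 0.3],
    [-0.01, -0.045, 0, 0, 0, 0, 0.3],
    [-0.01, -0.045, 0, 0, 0, 0, 0.3],
    [-0.01, -0.045, 0, 0, 0, 0, 0.3],
    [0, -0.035, 0, 0, 0, 0, 0.3],
  ],
)

```text
t: 3.8
eef_pos: [0.542, 0.0347, 0.166]
tool_rot: [0.0, 0.026, 1.0, -0.0]
contact_force: [0.4, 1.0, -0.1]
gripper_width: 0.512
grasp_force: 30.8
```

Call:
jog_arm(
  deltas=[
    [0, 0, 0, 0, 0, 0, 0.3],
    [0, 0, 0, 0, 0, 0, 0.3],
  ],
)

```text
t: 4.0
eef_pos: [0.5438, 0.0371, 0.1661]
tool_rot: [0.001, 0.026, 1.0, 0.0]
contact_force: [0.7, 0.3, -0.1]
gripper_width: 0.509
grasp_force: 30.8
```

Run:
```python
from h import *
T=bot.read_camera("top");S=bot.read_camera("scene")
f=lambda c,a,b,w,h:cv2.resize(c["img"][b:b+h,a:a+w,::-1],(400,400))
cv2.imwrite("pics/carry.png",np.hstack([f(S,240,130,240,240),f(T,300,120,240,240)]))
```

```text
(no output)
```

View pics/carry.png

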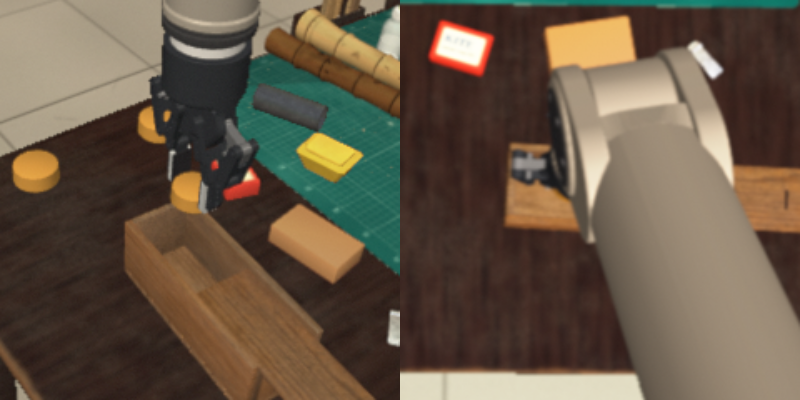

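The wax is held at scene crop (190,190), above the mouth, and the arm hides part of the box in the top view. The TCP is within 1 mm of the mouth centre, so I'll lower and release.

Call:
jog_arm(
  deltas=[
    [0, 0, -0.03, 0, 0, 0, 0.3],
    [0, 0, -0.03, 0, 0, 0, 0.3],
    [0, 0, -0.025, 0, 0, 0, 0.3],
    [0, 0, -0.02, 0, 0, 0, 0.3],
    [0, 0, 0, 0, 0, 0, 0.3],
    [0, 0, 0, 0, 0, 0, 0.3],
  ],
)

```text
t: 4.7
eef_pos: [0.5437, 0.0392, 0.0605]
tool_rot: [-0.0, 0.024, 1.0, 0.0]
contact_force: [0.3, 0.1, -0.7]
gripper_width: 0.512
grasp_force: 30.8
```

Call:
jog_arm(
  deltas=[
    [0, 0, 0, 0, 0, 0, 0.68],
    [0, 0, 0, 0, 0, 0, 0.68],
    [0, 0, 0, 0, 0, 0, 0.68],
    [0, 0, 0, 0, 0, 0, 0.68],
    [0, 0, 0, 0, 0, 0, 0.68],
  ],
)

```text
t: 5.2
eef_pos: [0.5436, 0.0379, 0.0606]
tool_rot: [0.0, 0.025, 1.0, 0.0]
contact_force: [-0.3, 0.6, -0.1]
gripper_width: 0.68
grasp_force: 0.0
```

Call:
jog_arm(
  deltas=[
    [0, 0, 0.03, 0, 0, 0, 0.68],
    [0, 0, 0.04, 0, 0, 0, 0.68],
    [0, 0, 0.04, 0, 0, 0, 0.68],
    [0, 0, 0.03, 0, 0, 0, 0.68],
    [0, -0.045, 0, 0, 0, 0, 0],
    [0, -0.045, 0, 0, 0, 0, 0],
    [0, -0.045, 0, 0, 0, 0, 0],
    [0, -0.045, 0, 0, 0, 0, 0],
    [0, -0.045, 0, 0, 0, 0, 0],
    [0, -0.045, 0, 0, 0, 0, 0],
  ],
)

```text
t: 6.2
eef_pos: [0.5431, -0.2339, 0.2005]
tool_rot: [0.0, 0.025, 1.0, 0.0]
contact_force: [1.5, -0.4, -0.1]
gripper_width: 0.003
grasp_force: 0.0
```

Call:
jog_arm(
  deltas=[
    [-0.007, -0.016, -0.02, 0, 0, 0, 0],
    [-0.007, -0.018, -0.03, 0, 0, 0, 0],
    [0, 0, -0.03, 0, 0, 0, 0],
    [0, 0, -0.025, 0, 0, 0, 0],
    [0, 0, -0.013, 0, 0, 0, 0],
    [0, 0, 0, 0, 0, 0, 0],
    [0, 0, 0, 0, 0, 0, 0],
  ],
)

```text
t: 6.9
eef_pos: [0.5301, -0.2662, 0.0831]
tool_rot: [0.0, 0.025, 1.0, -0.0]
contact_force: [-0.2, -0.5, 0.3]
gripper_width: -0.002
grasp_force: 0.0
```

Run:
```python
from h import *
T=bot.read_camera("top");S=bot.read_camera("scene")
f=lambda c,a,b,w,h:cv2.resize(c["img"][b:b+h,a:a+w,::-1],(400,400))
cv2.imwrite("pics/pre.png",np.hstack([f(S,280,190,240,240),f(T,340,130,240,240)]))
```

```text
(no output)
```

View pics/pre.png

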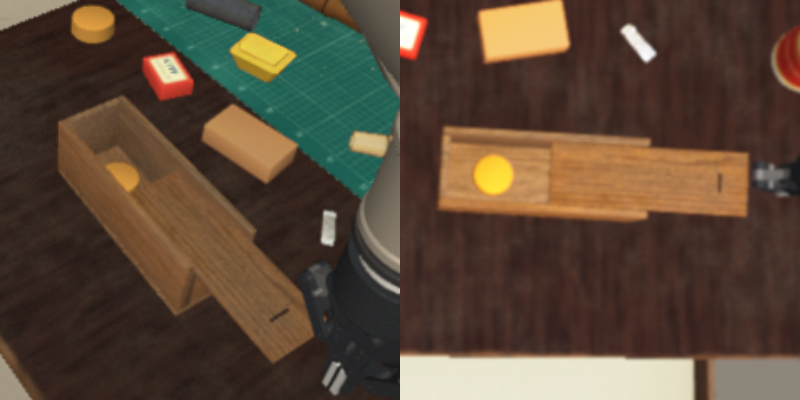

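The wax lies flat in the mouth (top crop (493,175)). The shut fingers stand just beyond the lid's outer end (top crop (748,180)), so I'll push along the box axis.

Call:
jog_arm(
  deltas=[
    [0.0005, 0.01, 0, 0, 0, 0, 0],
    [0.0006, 0.012, 0, 0, 0, 0, 0],
    [0.0006, 0.012, 0, 0, 0, 0, 0],
    [0.0006, 0.012, 0, 0, 0, 0, 0],
    [0.0006, 0.012, 0, 0, 0, 0, 0],
    [0.0006, 0.012, 0, 0, 0, 0, 0],
    [0.0006, 0.012, 0, 0, 0, 0, 0],
    [0.0006, 0.012, 0, 0, 0, 0, 0],
    [0.0006, 0.012, 0, 0, 0, 0, 0],
    [0, 0, 0, 0, 0, 0, 0],
  ],
)

```text
t: 8.0
eef_pos: [0.5349, -0.1575, 0.0821]
tool_rot: [-0.0, 0.023, 1.0, 0.001]
contact_force: [0.3, 0.0, -0.7]
gripper_width: -0.0
grasp_force: 0.0
```

Call:
jog_arm(
  deltas=[
    [0.0005, 0.006, 0, 0, 0, 0, 0],
    [0.0005, 0.006, 0, 0, 0, 0, 0],
    [0, 0.003, 0, 0, 0, 0, 0],
    [0, 0, 0, 0, 0, 0, 0],
  ],
)

```text
t: 8.4
eef_pos: [0.5358, -0.1446, 0.0822]
tool_rot: [-0.0, 0.025, 1.0, 0.0]
contact_force: [-0.3, 0.1, 0.8]
gripper_width: 0.007
grasp_force: 0.0
```

Run:
```python
from h import *
T=bot.read_camera("top");S=bot.read_camera("scene")
f=lambda c,a,b,w,h:cv2.resize(c["img"][b:b+h,a:a+w,::-1],(400,400),interpolation=cv2.INTER_CUBIC)
cv2.imwrite("pics/push.png",np.hstack([f(S,300,230,160,160),f(T,350,160,160,160)]))
o=bot.get_obs();print(o['eef_pos'],o['contact_force'])
```

```text
[ 0.53580452 -0.14521461  0.08231198] [-0.24464825  0.0373079  -0.57728522]
```

View pics/push.png

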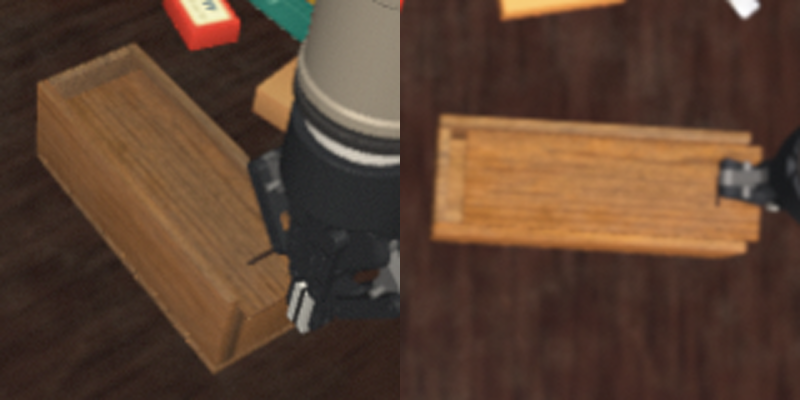

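The lid still sticks out about 8 mm (top crop: lid end x≈760 against rim end 750). I'll push the rest slowly.

Call:
jog_arm(
  deltas=[
    [0, 0.003, 0, 0, 0, 0, 0],
    [0.0003, 0.003, 0, 0, 0, 0, 0],
    [0, 0.0015, 0, 0, 0, 0, 0],
    [0, 0, 0, 0, 0, 0, 0],
    [0, 0, 0, 0, 0, 0, 0],
  ],
)

```text
t: 9.0
eef_pos: [0.5361, -0.1375, 0.0823]
tool_rot: [-0.0, 0.025, 1.0, 0.0]
contact_force: [-0.1, 0.3, -0.2]
gripper_width: -0.0
grasp_force: 0.0
```

Call:
jog_arm(
  deltas=[
    [0, 0.001, 0, 0, 0, 0, 0],
    [0, 0.001, 0, 0, 0, 0, 0],
    [0, 0, 0, 0, 0, 0, 0],
  ],
)

```text
t: 9.3
eef_pos: [0.5361, -0.1355, 0.0823]
tool_rot: [0.0, 0.025, 1.0, 0.0]
contact_force: [-0.3, 0.7, -0.0]
gripper_width: -0.0
grasp_force: 0.1
```

Next I retreat backwards, then up, and check.

Call:
jog_arm(
  deltas=[
    [-0.001, -0.02, 0, 0, 0, 0, 0],
    [-0.002, -0.04, 0, 0, 0, 0, 0],
    [0, -0.04, 0.03, 0, 0, 0, 0],
    [0, 0, 0.04, 0, 0, 0, 0],
    [0, 0, 0.04, 0, 0, 0, 0],
    [0, -0.04, 0, 0, 0, 0, 0],
    [0, -0.04, 0, 0, 0, 0, 0],
    [0, 0, 0, 0, 0, 0, 0],
  ],
)

```text
t: 10.1
eef_pos: [0.5313, -0.3224, 0.1931]
tool_rot: [0.0, 0.029, 1.0, -0.002]
contact_force: [0.7, -0.5, 0.2]
gripper_width: -0.0
grasp_force: 0.0
```

Run:
```python
from h import *
T=bot.read_camera("top");S=bot.read_camera("scene")
f=lambda c,a,b,w,h:cv2.resize(c["img"][b:b+h,a:a+w,::-1],(400,400),interpolation=cv2.INTER_CUBIC)
cv2.imwrite("pics/shut.png",np.hstack([f(S,300,230,160,160),f(T,350,160,160,160)]))
```

```text
(no output)
```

View pics/shut.png

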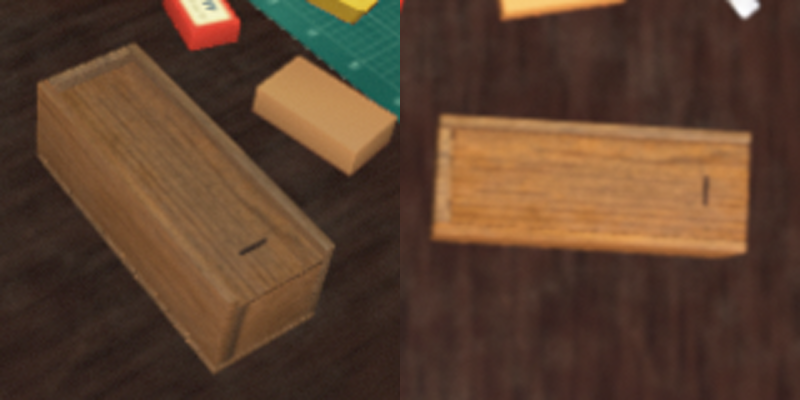

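The lid end (top crop x≈749) is flush with the rim end (750), the box hasn't moved and the arm is clear.

```bash
python3 -c "
from station import bot
print(bot.hand_in())"
```

```text
the job is handed in; nothing more can be done
None
```

The 45 mm beeswax cake is in the box, the lid is shut flush, the white jar lid was not touched, and the job is handed in; no verdict came back.

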